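# Turn the sample turntable to the label scanner and scan

### The arm

A 7-joint arm with a two-finger parallel gripper is mounted at the origin on the work surface. World frame = base frame: x ahead of the robot, y to its left, z up, the work surface at z = 0. Lengths are in m, angles in rad, forces in N, time in s.
With the tool pointing down it reaches from about 0.425 to 0.925 m from the base axis. Payload 6.8 kg.
Tool frame: the origin (TCP) lies between the finger pads; the fingertips stand 17 mm ahead of it and the grasp point (between the pads) lies 2 mm behind it; z points along the fingers, x is the direction in which the jaws open and shut, and the axes are right-handed (so a half turn about z gives the same grasp; the last joint's range is limited). The gripper opens to 85 mm and grips with 20 to 120 N. Pads are 22 mm wide; open, the fingers measure 114 mm over their backs; the gripper's body (76 mm by 85 mm) begins 54 mm behind the grasp point. The pads swing forward as they close: fully open they stand 13 mm farther back than shut.
Start: joints at [-1.348, 0.477, 0.022, 1.555, -0.011, 1.109, -0.083], TCP at [0.219, 0.638, 0.248] pointing down, gripper open.
Joint ranges: [-2.96, 2.96], [-0.34, 2.1], [-1.41, 1.46], [0.24, 2.44], [-1.37, 4.51], [0.17, 1.92], [-2.96, 2.96]. Speed limits (rad/s): [2.39, 2.39, 3.14, 3.14, 3.14, 3.14, 3.14].

### API

Orientations are given as a unit quaternion [w, x, y, z].
In Python, from station import readout, read_camera, get_calibration, bot, models gives the robot as it stands.
- The arm moves only by the tool carry_out, never from a script. Its argument "deltas" is a list of rows, each a list of 2 entries, a list of its own where there are three numbers: the shift along the tool's x, y, z in cm, then the turn about the tool's z in degrees. A call has 1 to 10 rows; each row is the pose to reach, as a shift and turn from the pose measured when the call began, along the tool's axes at that moment; what a row does not reach only later rows make up. A row lasts 1/8 s, in which the tool goes at most 62.5 mm and 10.7 degrees, less where a joint would pass 70% of its speed; a pose out of reach is approached as far as the arm can. A call with a gripper value outside its range is refused whole. "hand" is the opening, from 0 (shut) to 1 (fully open), set as the call begins (left out, the last holds). The fingers move at their own pace and stop on an object; "newtons" is the grip in N (left out, the last holds). Time passes only in rows, so rows that repeat a pose let the fingers close. It gives the time, the measured TCP pose, the force and the opening at its end, in the units of the state.
- readout.get_obs(): the state, without advancing time (a new reading comes with each control period).
- read_camera(name): name is "side" or "top" or "wrist"; returns the picture (400x640x3 uint8, red, green, blue); there is no depth.
- get_calibration(name): a dict with "fov_y" (degrees; the focal length in pixels is half the picture's height over the tangent of half this angle, whatever the lens; pixels are square), "cx", "cy" (the principal point, pixels), "world_from_camera" (4x4, takes a point from camera to world coordinates). Camera axes: x right, y down, z forward; pixel columns grow to the right and rows downward; lengths in m; the calibration is good to about 2 mm. The wrist camera is an equidistant fisheye: a pixel r from the principal point sees the ray r / f radians off the axis. A picture is of the moment at which its call begins: read the wrist's pose just before it. get_calibration takes no time and is no camera call; for the wrist camera it gives the pose at the moment of the call.
- bot.hand_in(): hands the job in, once; it reports no verdict.
Trained networks look in the newest picture that a camera, given by its name, has taken for a name from the list of things; names that differ only in an ending like _2 or _b are one class to them, and where a whole thing is asked for, a point or a joint stands for the part that bears it (a point fixed in the world has none). Each returns a list of dicts, best first, with "score" (0 to 1); they miss things now and then, are a little off and sometimes report something else, mostly with a low value. They report only what shows in the picture. A call takes as long as a camera call.
- models.spot_in(query, camera): "centre" ([row, column] in pixels, amid what is visible of it).
The state is a dict: "t": time; "q": joint angles; "joint_vel": joint speeds; "joint_torque": joint torques, N m; "eef_pos": TCP position; "tool_rot": TCP orientation; "contact_force": force on the tool from outside, world axes, zero at the start; "torque": the same for the moment, N m; "gripper_width": opening from 0.0 (shut) to 1.0 (fully open).
Only numpy, scipy, OpenCV 4.12 (cv2) and the standard library are available. Lean on these libraries where they do the work, as an engineer would, in place of code of your own. Each camera call takes 0.05 s, during which the arm holds its last target. There are 200 camera calls.

### The job

Gently turn the round turntable by pushing its rim with a fingertip until the pot with the white stick-in label stands squarely in front of the scanner, label facing it. Leave the turntable standing still there, then press the push button on the grey box fully down to scan, and let it come up again. Do not touch, lift or tip any of the plants, and leave the other things on the bench where they are.

Things in the scene. Friction and masses are not known exactly. Their poses are not given: they have to be found in the camera images.
- disc_center (a point): centre of the turntable's flat grey deck, on its upper face 50 mm above the bench, on the vertical turning axis. The disc is 390 mm across, 14 mm thick, on a narrower foot. Along its edge stands a black lip 22 mm high and 10 mm thick (183 to 193 mm from the axis), broken by eight equal open gaps, 45 degrees apart
- rim_gap (a point): middle of one of the eight gaps in the lip, at deck height, 188 mm from the axis; turns with the disc. The other gaps lie every 45 degrees round. Each gap is 60 mm wide along the rim: a shut pair of fingers fits down into it from above and can push the rounded end of the next lip segment along the rim
- disc (a joint): angle of the turntable in rad from an arbitrary zero, growing counter-clockwise seen from above; no stop either way. It turns easily (about 1 to 2 N at the rim), carries the pots round with it, and stops within a degree or two when a slow push stops
- pot_label: terracotta pot, 72 mm across the top, 65 mm high, with a low rosette succulent and a white stick-in label: a blank card 50 x 56 mm leaning over the plant, its top 146 mm above the pot's underside. Stands loose on the deck about 72 mm from the axis. Origin: centre of its underside, z up; its x axis is the way the label faces (outwards from the turntable's axis, within a few degrees)
- pot_snake: same pot with upright sword-like leaves, 225 mm high in all, no label; loose on the deck about 72 mm from its axis. Origin: centre of its underside
- pot_bulb: same pot with a bulbous brown stem and a tuft of thin arching leaves, 170 mm high in all, no label; loose on the deck about 72 mm from its axis. Origin: centre of its underside
- pot_herb: same pot with a bushy clump of thin stems, 130 mm high in all, no label; loose on the deck about 72 mm from its axis. Origin: centre of its underside
- scanner: fixed label scanner beyond the turntable: grey head 78 mm wide, 46 mm high, centred 168 mm above the bench, on a post with a flat foot, 191 mm high in all. Origin: on the bench under the head. It looks along its own -x axis at the turntable's axis, 255 mm in front of its origin; a pot squarely before it stands on this line, about 183 mm from the origin
- scan_button_top (a point): centre of the top of the black round push button, 32 mm across, on a fixed grey box of 80 x 72 mm, 40 mm high; pressed straight down
- scan_button (a joint): travel of the push button in m: 0 up, 0.006 fully down (about 5 N); springs back
- spray: pale translucent bottle with a white cap, 68 mm across, 190 mm high, a bystander. Origin: centre of its underside
- label_roll: roll of paper labels, 96 mm across, 52 mm high, a bystander. Origin: centre of its underside
- empty_pot: empty terracotta pot, 90 mm across, 85 mm high, a bystander. Origin: centre of its underside
- feed_jar: white jar of plant food, 72 mm across, 95 mm high, a bystander. Origin: centre of its underside
- brush: hand brush lying on the bench, 200 mm long, a bystander

How it is judged:
On the way, in this order (a step that is already met when the one before it is completed fails the run):
1. the labelled pot stands squarely in front of the scanner, label facing it, and the turntable stands still (y of pot_label in the frame of scanner between -0.012 and 0.012 m and x of pot_label in the frame of scanner between -0.208 and -0.158 m and angle between the x axis of pot_label and the x axis of scanner, either way round below 0.22 rad and velocity of joint disc between -0.05 and 0.05 rad/s), for 0.3 s.
2. the push button is pressed fully down while the labelled pot is still in front of the scanner (value of joint scan_button above 0.005 m and y of pot_label in the frame of scanner between -0.012 and 0.012 m and x of pot_label in the frame of scanner between -0.208 and -0.158 m and angle between the x axis of pot_label and the x axis of scanner, either way round below 0.22 rad), for 0.05 s.
At the end, for the whole second after the job is handed in: Labelled pot within 12 mm of the scanner's centre line, on the scanner's side of the deck, label within 0.22 rad of facing it; turntable at rest; all four pots upright on the deck; button up; bystanders within 30 mm of their starts (all of step 1 and angle between each of pot_label, pot_snake, pot_bulb, pot_herb's own z axis and vertical below 0.1 rad and z of pot_label in the frame of disc_center between -0.006 and 0.006 m and horizontal distance between each of pot_label, pot_snake, pot_bulb, pot_herb and disc_center below 0.105 m and z of pot_snake in the frame of disc_center between -0.006 and 0.006 m and z of pot_bulb in the frame of disc_center between -0.006 and 0.006 m and z of pot_herb in the frame of disc_center between -0.006 and 0.006 m and distance of each of spray, label_roll, empty_pot, feed_jar, brush from where it was at the start of the episode below 0.03 m and value of joint scan_button below 0.0015 m); the robot touches nothing.
It fails at once if the robot touches a plant or its pot (contact force between any of the fingers, the arm and pot_label above 1 N or contact force between any of the fingers, the arm and pot_snake above 1 N or contact force between any of the fingers, the arm and pot_bulb above 1 N or contact force between any of the fingers, the arm and pot_herb above 1 N).
It fails at once if a pot is lifted off the deck or tipped (z of any of pot_label, pot_snake, pot_bulb, pot_herb in the frame of disc_center above 0.012 m or angle between any of pot_label, pot_snake, pot_bulb, pot_herb's own z axis and vertical above 0.3 rad).
It fails at once if the turntable is spun hard (over 2.5 rad/s) (velocity of joint disc above 2.5 rad/s or velocity of joint disc below -2.5 rad/s).
It fails at once if the button is pressed while the labelled pot is not in front of the scanner (value of joint scan_button above 0.003 m and not (y of pot_label in the frame of scanner between -0.012 and 0.012 m and x of pot_label in the frame of scanner between -0.208 and -0.158 m and angle between the x axis of pot_label and the x axis of scanner, either way round below 0.22 rad)).
It fails at once if another thing on the bench is lifted or pushed away (distance of any of spray, label_roll, empty_pot, feed_jar, brush from where it was at the start of the episode above 0.03 m).
It also fails if it takes over 72 s, if anything falls off the work surface, if the arm or the gripper's body presses on something with over 40 N, if the wrist force passes 120 N, or if a joint passes its speed limit or range.

## Working session

There is one attempt and no reset: what is moved stays moved. The work goes in short steps, Python scripts to look and compute and a tool call to move; the robot and the scene stay as the last step left them, time stands still between calls to the robot, and variables do not carry over. Pictures are saved under pics/ and viewed, about 8 in all and at most 12, crops included, and the job is handed in when it is done.

Besides the shell and the picture viewer there is one more tool, called after "Request:" as name([rows], argument=value, ...), one row to a line, values as JSON. carry_out: Moves the arm, as the interface text tells. Its arguments: {"type":"object","properties":{"deltas":{"type":"array"},"hand":{"type":"number"},"newtons":{"type":"number"}},"required":["deltas"]}

```bash
mkdir -p pics; ls; python3 - <<'E'
from station import readout, read_camera, get_calibration, bot, models
import cv2
print(readout.get_obs())
for n in ("side","top"):
    im=read_camera(n); cv2.imwrite(f"pics/{n}0.png",im[...,::-1]); c=get_calibration(n); print(n,c)
    for q in ["disc_center","rim_gap","pot_label","scanner","scan_button_top","spray","brush","feed_jar","empty_pot","label_roll"]:
        print(q,[(d["centre"],round(d["score"],2)) for d in models.spot_in(q,n)[:2]])
E
```

```text
pics
{'t': 0.0, 'q': array([-1.34810774,  0.47779335,  0.02229216,  1.55647107, -0.01152469,
        1.1093421 , -0.08310981]), 'joint_vel': array([ 1.18274314e-03, -1.36669500e-03,  4.11364245e-04,  3.50371108e-05,
       -1.18957493e-03, -1.04101304e-03,  6.42613559e-04]), 'joint_torque': array([-8.26632840e-04, -5.96467781e+01,  1.60731744e+00, -2.81208014e+01,
        1.23059523e-02,  9.28229594e-03,  2.78864547e-06]), 'eef_pos': array([0.21902182, 0.63785786, 0.24732103]), 'tool_rot': array([ 5.86996580e-04,  8.13863399e-01,  5.81055485e-01, -7.38735372e-04]), 'contact_force': array([-0.76832943,  0.40676503,  0.31202059]), 'torque': array([0.03530411, 0.00546135, 0.00491886]), 'gripper_width': 0.9986501000856379}
side {'fov_y': 53.30867471735058, 'cx': 319.5861594153289, 'cy': 190.8494102227117, 'world_from_camera': array([[-0.97741271, -0.16263214,  0.13496364,  0.43433835],
       [-0.21129066,  0.7382424 , -0.64058911,  0.74153154],
       [ 0.0045445 , -0.65463649, -0.75593016,  0.92103423],
       [ 0.        ,  0.        ,  0.        ,  1.        ]])}
disc_center [([211.9
[... 441 characters left out ...]
]
top {'fov_y': 48.91107702426326, 'cx': 322.99433082066025, 'cy': 196.8404767106813, 'world_from_camera': array([[-0.01818707, -0.99787527,  0.06256343,  0.4946332 ],
       [-0.99970613,  0.01915217,  0.01486107,  0.03718058],
       [-0.01602772, -0.06227476, -0.99793034,  1.38675934],
       [ 0.        ,  0.        ,  0.        ,  1.        ]])}
disc_center [([212.5, 338.4], 0.97)]
rim_gap [([213.7, 340.0], 0.69)]
pot_label [([226.0, 318.9], 0.92)]
scanner [([129.3, 354.4], 0.86)]
scan_button_top []
spray [([215.1, 197.8], 0.66)]
brush [([166.1, 217.3], 0.66)]
feed_jar [([146.1, 431.6], 0.81)]
empty_pot [([269.3, 205.3], 0.89)]
label_roll [([173.9, 480.2], 0.75), ([199.3, 358.2], 0.39)]
```

```bash
python3 - <<'E'
import cv2
a=cv2.imread("pics/top0.png")[80:320,160:520]; cv2.imwrite("pics/topc.png",cv2.resize(a,None,fx=2.2,fy=2.2,interpolation=cv2.INTER_CUBIC))
a=cv2.imread("pics/side0.png"); cv2.imwrite("pics/sidec.png",cv2.resize(a,None,fx=1.25,fy=1.25,interpolation=cv2.INTER_CUBIC))
E
```

```text
(no output)
```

View pics/topc.png

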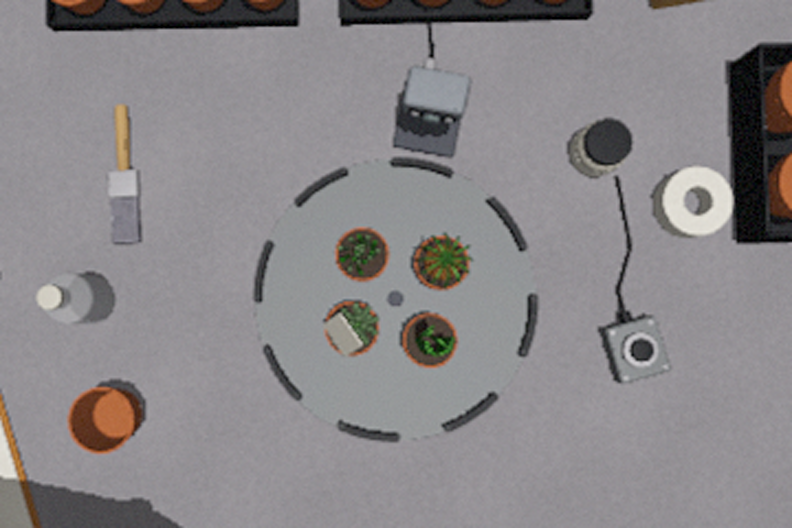

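View pics/sidec.png

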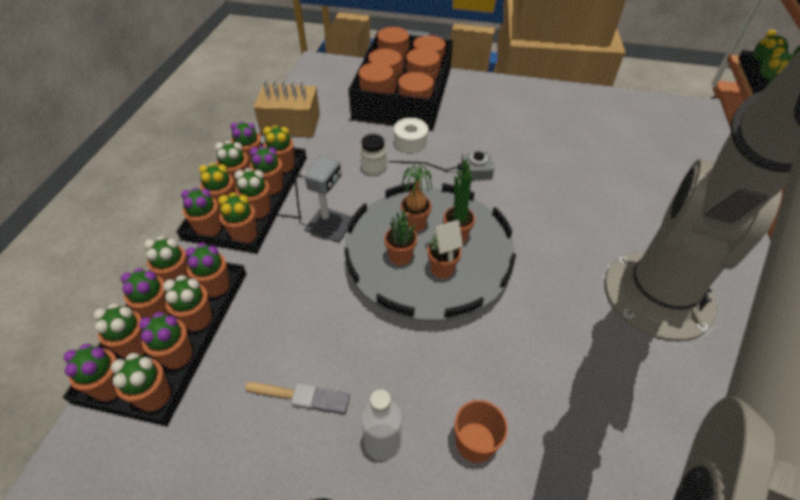

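The top view (crop) shows the disc hub at about (396,298) and the labelled pot lower-left at (352,328), its card facing lower-left. The scanner is at (440,88) at the far side and the button at (641,350). A clockwise turn of about 135° is needed, pushing on the left rim. Next I measure the positions.

```bash
cat > h.py <<'E'
import numpy as np, cv2
from scipy.optimize import least_squares
from station import readout, read_camera, get_calibration, bot, models
def proj(px,z,cal):   # px Nx2 (col,row) -> world xy at height z
    px=np.atleast_2d(np.asarray(px,float)); f=200/np.tan(np.radians(cal["fov_y"]/2)); T=cal["world_from_camera"]
    d=np.c_[(px[:,0]-cal["cx"])/f,(px[:,1]-cal["cy"])/f,np.ones(len(px))]@T[:3,:3].T
    return (T[:3,3]+d*((z-T[2,3])/d[:,2])[:,None])[:,:2]
def lip(im,cal,c0):
    g=im.max(2); r,c=np.where(g<75); P=proj(np.c_[c,r],0.068,cal)
    d=np.hypot(*(P-c0).T); return P[(d>.172)&(d<.204)]
def fit(P,c0):
    s=least_squares(lambda p:np.hypot(P[:,0]-p[0],P[:,1]-p[1])-p[2],[*c0,.188],loss="soft_l1",f_scale=.004)
    c=s.x[:2]; a=np.arctan2(P[:,1]-c[1],P[:,0]-c[0])
    ph=np.angle(np.exp(8j*a).mean())/8   # lip-segment middle phase, mod 45deg
    return c,s.x[2],np.degrees(ph)
def state(tag=None,c0=None):
    im=read_camera("top"); cal=get_calibration("top")
    if tag: cv2.imwrite(f"pics/{tag}.png",im[...,::-1])
    c0=proj([340,215.5],.05,cal)[0] if c0 is None else c0
    return im,cal,fit(lip(im,cal,c0),c0)
E
python3 - <<'E'
from h import *
im,cal,(c,r,ph)=state()
print("disc",c,r,"lipmid",ph,"hub",proj([160+396/2.2,80+298/2.2],.05,cal))
k=lambda x,y:[160+x/2.2,80+y/2.2]
for n,x,y,z in [("label",352,328,.115),("herb",362,253,.115),("bulb",441,262,.115),("snake",430,340,.115),("button",642,350,.05),("scanhead top",437,91,.191),("scan foot",428,130,.01),("spraycap",50,297,.19),("empty",104,419,.085)]:
    p=proj(k(x,y),z,cal)[0]; d=p-c; print(n,p.round(4),"r",np.hypot(*d).round(4),"ang",np.degrees(np.arctan2(d[1],d[0])).round(1))
E
```

```text
disc [0.52147709 0.00948123] 0.18667636176362715 lipmid -12.391580535690103 hub [[0.5208329  0.00648903]]
label [0.4813 0.0665] r 0.0697 ang 125.2
herb [0.5796 0.0515] r 0.0718 ang 35.9
bulb [ 0.5658 -0.0521] r 0.0759 ang -54.3
snake [ 0.4638 -0.0354] r 0.073 ang -142.1
button [ 0.4434 -0.3288] r 0.3472 ang -103.0
scanhead top [ 0.7757 -0.0468] r 0.2604 ang -12.5
scan foot [ 0.7618 -0.0453] r 0.2465 ang -12.8
spraycap [0.5273 0.4394] r 0.4299 ang 89.2
empty [0.3654 0.4016] r 0.4221 ang 111.7
```

```bash
cat >> h.py <<'E'
from scipy.spatial.transform import Rotation as Ro
C=np.array([.521,.008])
def tool(rows):   # rows: (x,y,z,yaw of tool x in deg) world targets -> carry_out rows
    o=readout.get_obs(); R=Ro.from_quat(np.roll(o["tool_rot"],-1)).as_matrix(); yaw=np.degrees(np.arctan2(R[1,0],R[0,0]))
    print("t",round(o["t"],2),"pos",o["eef_pos"].round(4),"yaw",round(yaw,1),"F",o["contact_force"].round(1),"q",o["q"].round(2))
    print([[[float(v) for v in (R.T@(np.array(r[:3])-o["eef_pos"])*100).round(1)],float(np.round(-((r[3]-yaw+180)%360-180),0))] for r in rows])
def rim(a,z,r=.188,yaw=None):
    t=np.radians(a); return (C[0]+r*np.cos(t),C[1]+r*np.sin(t),z,a if yaw is None else yaw)
E
python3 -c "
from h import *
tool([rim(100,.2)])"
```

```text
t 1.15 pos [0.2192 0.6384 0.2483] yaw 71.1 F [ 0.   0.4 -0.4] q [-1.35  0.48  0.02  1.56 -0.01  1.11 -0.08]
[[[-33.4, 39.9, 4.8], -29.0]]
```

Request:
carry_out([
  [[-4,5,0],-4],
  [[-8,10,0],-8],
  [[-12,15,0],-12],
  [[-16.5,20,0],-15],
  [[-20.5,24.5,0],-18],
  [[-24.5,29,0],-22],
  [[-29,34.5,1],-26],
  [[-33.4,39.9,3],-29],
  [[-33.4,39.9,4.8],-29],
  [[-33.4,39.9,4.8],-29],
], hand=0, newtons=40)

```text
t: 2.4
eef_pos: [0.4881, 0.1903, 0.199]
tool_rot: [-0.0, 0.644, 0.765, -0.002]
contact_force: [-0.1, 0.7, 0.1]
gripper_width: 0.0
```

```bash
python3 -c "
from h import *
tool([rim(100,.2),rim(100,.075)])
for n in ('side','top'): cv2.imwrite('pics/a_%s.png'%n,read_camera(n)[...,::-1])
a=cv2.imread('pics/a_side.png')[100:350,200:520];b=cv2.imread('pics/a_top.png')[80:330,180:500]
cv2.imwrite('pics/a.png',cv2.resize(np.hstack([a,b]),None,fx=1.25,fy=1.25))"
```

```text
t 2.4 pos [0.4881 0.1903 0.199 ] yaw 99.8 F [-0.1  0.7  0.1] q [-0.61  0.29  0.14  1.97 -0.05  0.89  1.3 ]
[[[0.3, 0.1, -0.1], -0.0], [[0.3, 0.1, 12.4], -0.0]]
```

View pics/a.png

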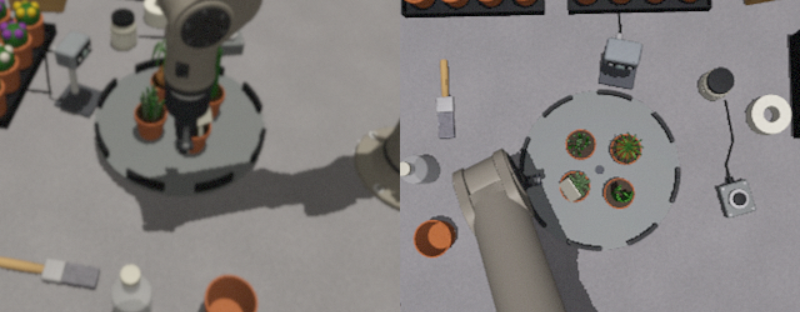

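The arm stays clear of the pots and the gripper hangs over the left rim, so I descend into the gap.

Request:
carry_out([
  [[0.3,0.1,3],0],
  [[0.3,0.1,6],0],
  [[0.3,0.1,8.5],0],
  [[0.3,0.1,10.5],0],
  [[0.3,0.1,12],0],
  [[0.3,0.1,12.4],0],
  [[0.3,0.1,12.4],0],
])

```text
t: 3.38
eef_pos: [0.4886, 0.1975, 0.077]
tool_rot: [-0.0, 0.642, 0.767, 0.001]
contact_force: [-0.8, 0.9, -0.6]
gripper_width: 0.002
```

```bash
python3 -c "
from h import *
tool([rim(a,.075) for a in (97,94,90,86,82,78,74,70,66,62)])"
```

```text
t 3.38 pos [0.4886 0.1975 0.077 ] yaw 100.1 F [-0.8  0.9 -0.6] q [-0.59  0.47  0.11  2.05 -0.09  0.62  1.32]
[[[-0.5, 0.9, 0.2], 3.0], [[-0.5, 1.9, 0.2], 6.0], [[-0.7, 3.2, 0.2], 10.0], [[-1.0, 4.4, 0.2], 14.0], [[-1.4, 5.7, 0.2], 18.0], [[-1.8, 6.9, 0.2], 22.0], [[-2.3, 8.1, 0.2], 26.0], [[-3.0, 9.3, 0.2], 30.0], [[-3.7, 10.4, 0.2], 34.0], [[-4.4, 11.5, 0.2], 38.0]]
```

Request:
carry_out([
  [[-0.5,0.9,0.2],3],
  [[-0.5,1.9,0.2],6],
  [[-0.7,3.2,0.2],10],
  [[-1.0,4.4,0.2],14],
  [[-1.4,5.7,0.2],18],
  [[-1.8,6.9,0.2],22],
  [[-2.3,8.1,0.2],26],
  [[-3.0,9.3,0.2],30],
  [[-3.7,10.4,0.2],34],
  [[-4.4,11.5,0.2],38],
])

```text
t: 4.62
eef_pos: [0.6102, 0.1742, 0.0751]
tool_rot: [-0.0, 0.858, 0.514, 0.0]
contact_force: [-2.5, -1.1, -0.1]
gripper_width: 0.002
```

```bash
python3 -c "
from h import *
print(state('b')[2]); print(models.spot_in('pot_label','top')[:1])
tool([rim(a,.075) for a in (58,54,50,46,42,38,35,33,32,32)])"
```

```text
(array([0.52148729, 0.0088825 ]), np.float64(0.1862611795439506), np.float64(0.6133261328099265))
[{'centre': [212.7, 313.9], 'score': 0.77}]
t 4.72 pos [0.6114 0.1735 0.0753] yaw 61.9 F [-0.3 -0.2 -0. ] q [-0.58  0.63  0.29  1.8  -0.25  0.75  0.91]
[[[-0.1, 1.1, 0.0], 4.0], [[-0.2, 2.4, 0.0], 8.0], [[-0.5, 3.7, 0.0], 12.0], [[-0.8, 5.0, 0.0], 16.0], [[-1.2, 6.2, 0.0], 20.0], [[-1.7, 7.4, 0.0], 24.0], [[-2.1, 8.3, 0.0], 27.0], [[-2.4, 8.9, 0.0], 29.0], [[-2.6, 9.2, 0.0], 30.0], [[-2.6, 9.2, 0.0], 30.0]]
```

Request:
carry_out([
  [[-0.1,1.1,0],4],
  [[-0.2,2.4,0],8],
  [[-0.5,3.7,0],12],
  [[-0.8,5.0,0],16],
  [[-1.2,6.2,0],20],
  [[-1.7,7.4,0],24],
  [[-2.1,8.3,0],27],
  [[-2.4,8.9,0],29],
  [[-2.6,9.2,0],30],
  [[-2.6,9.2,0],30],
])

```text
t: 5.98
eef_pos: [0.6805, 0.107, 0.0756]
tool_rot: [0.0, 0.962, 0.275, 0.001]
contact_force: [-0.3, -0.2, -0.1]
gripper_width: 0.003
```

```bash
python3 -c "
from h import *
print(state('c')[2]); print(models.spot_in('pot_label','top')[:1])
tool([rim(36,.075),rim(36,.14)])"
```

```text
(array([0.52177393, 0.00884486]), np.float64(0.18614616474449255), np.float64(16.44439829822092))
[{'centre': [202.1, 317.7], 'score': 0.65}]
t 6.08 pos [0.6802 0.1074 0.0755] yaw 31.9 F [0.2 0.6 0.1] q [-0.53  0.72  0.42  1.67 -0.37  0.83  0.61]
[[[-0.0, -1.3, 0.0], -4.0], [[-0.0, -1.3, -6.5], -4.0]]
```

Request:
carry_out([
  [[0,-1.2,0],-4],
  [[0,-1.3,-2.5],-4],
  [[0,-1.3,-5],-4],
  [[0,-1.3,-6.5],-4],
  [[0,-1.3,-6.5],-4],
])

```text
t: 6.7
eef_pos: [0.6739, 0.1186, 0.1416]
tool_rot: [0.0, 0.951, 0.309, 0.002]
contact_force: [-0.4, 0.4, -0.8]
gripper_width: 0.002
```

```bash
python3 -c "
from h import *
print(state('d')[2])
tool([rim(a,.14,.196) for a in (44,52,60,68,76)]+[rim(83.9,z) for z in (.14,.12,.09,.075)])"
```

```text
(array([0.52078373, 0.01077803]), np.float64(0.18757489150357257), np.float64(13.023390800839085))
t 6.75 pos [0.6732 0.1186 0.1404] yaw 36.0 F [-0.3  0.6 -0.4] q [-0.56  0.63  0.44  1.65 -0.32  0.93  0.62]
[[[0.6, -2.7, 0.0], -8.0], [[0.0, -5.4, 0.0], -16.0], [[-0.9, -8.0, 0.0], -24.0], [[-2.2, -10.4, 0.0], -32.0], [[-3.8, -12.6, 0.0], -40.0], [[-6.2, -13.9, 0.0], -48.0], [[-6.2, -13.9, 2.0], -48.0], [[-6.2, -13.9, 5.0], -48.0], [[-6.2, -13.9, 6.5], -48.0]]
```

Request:
carry_out([
  [[0.6,-2.7,0],-8],
  [[0,-5.4,0],-16],
  [[-0.9,-8,0],-24],
  [[-2.2,-10.4,0],-32],
  [[-3.8,-12.6,0],-40],
  [[-6.2,-13.9,0],-48],
  [[-6.2,-13.9,0],-48],
])

```text
t: 7.62
eef_pos: [0.5387, 0.1945, 0.1389]
tool_rot: [-0.0, 0.743, 0.669, -0.0]
contact_force: [1.7, 0.4, -0.5]
gripper_width: 0.004
```

```bash
python3 -c "
from h import *
im,cal,r=state('e'); P=lip(im,cal,C); a=np.degrees(np.arctan2(*(P-C).T[::-1])); print(r,np.histogram(a,np.arange(-180,181,5))[0])
cv2.imwrite('pics/e1.png',cv2.resize(im[80:330,180:500,::-1],None,fx=2.4,fy=2.4))
tool([rim(83.9,z) for z in (.12,.1,.085,.075)])"
```

```text
(array([0.52159809, 0.00804288]), np.float64(0.1858306671859939), np.float64(15.118904113871436)) [ 7 15 16 17 16  4  0  0  0  7 14 15 11 18  4  0  0  0 12 17 20 17 17  7
  0  0  0  9 18 18 19 17  6  0  0  0 10 17 17 17 19  6  0  0  0 10 14 16
 21 39 41 37 21 15 11  2  6  8  7  7  8  8  8 28 29 33 20 14  4  0  0  0]
t 7.67 pos [0.5403 0.1946 0.1393] yaw 83.9 F [0.  0.3 0. ] q [-0.63  0.45  0.23  1.91 -0.14  0.8   1.13]
[[[0.0, 0.1, 1.9], 0.0], [[0.0, 0.1, 3.9], 0.0], [[0.0, 0.1, 5.4], 0.0], [[0.0, 0.1, 6.4], 0.0]]
```

View pics/e1.png

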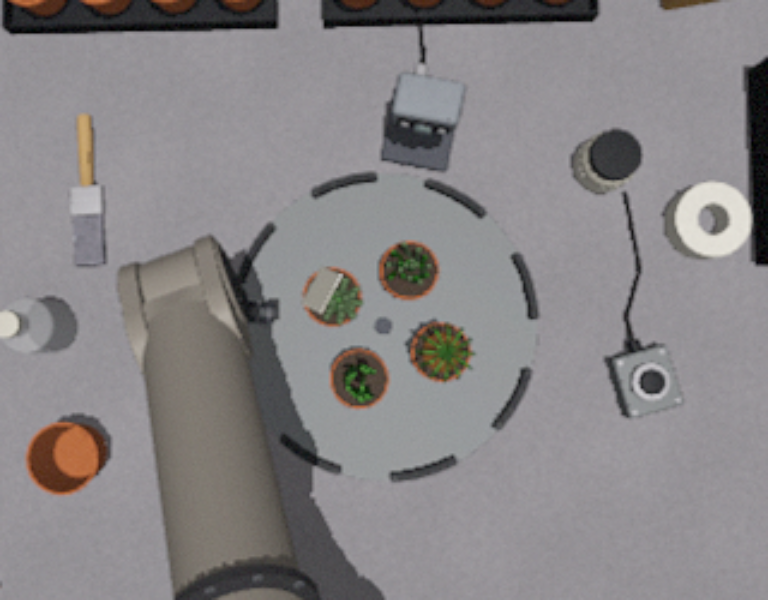

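The gap lies under the gripper at about 84° and the label pot is now at the left of the deck. All pots are upright and the arm is clear, so I descend.

Request:
carry_out([
  [[0,0.1,2],0],
  [[0,0.1,4],0],
  [[0,0.1,5.5],0],
  [[0,0.1,6.4],0],
  [[0,0.1,6.4],0],
])

```text
t: 8.3
eef_pos: [0.5413, 0.1943, 0.0747]
tool_rot: [0.0, 0.744, 0.668, -0.0]
contact_force: [0.4, 0.1, 0.9]
gripper_width: 0.002
```

```bash
python3 - <<'E'
s=open('h.py').read().replace("c=s.x[:2]; a=np.arctan2(P[:,1]-c[1],P[:,0]-c[0])","c=s.x[:2]; a=np.arctan2(P[:,1]-c[1],P[:,0]-c[0]); a=a[(a>np.radians(-168))&(a<np.radians(12))]")
open('h.py','w').write(s)
E
python3 -c "
from h import *
print(state('f')[2])
tool([rim(a,.075) for a in (80,76,72,68,64,60,56,52,48,44)])"
```

```text
(array([0.52158568, 0.0082714 ]), np.float64(0.18599817730293342), np.float64(14.210264734994086))
t 8.35 pos [0.5416 0.1944 0.0753] yaw 83.9 F [ 0.  -0.1 -0.1] q [-0.61  0.54  0.2   1.94 -0.17  0.67  1.16]
[[[0.0, 1.2, 0.0], 4.0], [[-0.1, 2.5, 0.0], 8.0], [[-0.4, 3.8, 0.0], 12.0], [[-0.7, 5.1, 0.0], 16.0], [[-1.1, 6.3, 0.0], 20.0], [[-1.6, 7.5, 0.0], 24.0], [[-2.1, 8.7, 0.0], 28.0], [[-2.8, 9.9, 0.0], 32.0], [[-3.5, 11.0, 0.0], 36.0], [[-4.3, 12.0, 0.0], 40.0]]
```

Request:
carry_out([
  [[0,1.2,0],4],
  [[-0.1,2.5,0],8],
  [[-0.4,3.8,0],12],
  [[-0.7,5.1,0],16],
  [[-1.1,6.3,0],20],
  [[-1.6,7.5,0],24],
  [[-2.1,8.7,0],28],
  [[-2.8,9.9,0],32],
  [[-3.5,11.0,0],36],
  [[-4.3,12.0,0],40],
])

```text
t: 9.6
eef_pos: [0.6566, 0.1392, 0.0761]
tool_rot: [-0.0, 0.928, 0.373, 0.001]
contact_force: [-1.8, 0.2, -0.1]
gripper_width: -0.002
```

```bash
python3 -c "
from h import *
im,cal,r=state('g');print(r)
cv2.imwrite('pics/g1.png',cv2.resize(im[80:280,240:440,::-1],None,fx=3,fy=3,interpolation=cv2.INTER_CUBIC))
tool([rim(a,.075) for a in (40,36,32,28,25,23,22,22)])"
```

```text
(array([0.52151304, 0.00930817]), np.float64(0.18648668571982555), np.float64(-17.954508791896867))
t 9.65 pos [0.658  0.1373 0.0763] yaw 43.5 F [ 1.3 -1.3  0.9] q [-0.57  0.69  0.39  1.71 -0.34  0.81  0.74]
[[[-0.1, 1.1, 0.1], 4.0], [[-0.2, 2.4, 0.1], 8.0], [[-0.4, 3.7, 0.1], 12.0], [[-0.7, 5.0, 0.1], 16.0], [[-1.0, 5.9, 0.1], 19.0], [[-1.2, 6.5, 0.1], 21.0], [[-1.3, 6.8, 0.1], 22.0], [[-1.3, 6.8, 0.1], 22.0]]
```

View pics/g1.png

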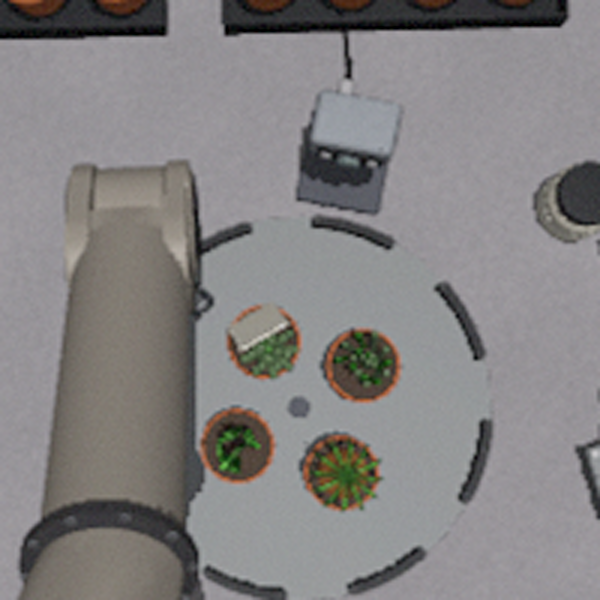

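Now the label pot is upper-left at (264,342), about 41° short of the scanner line. I'll back off, lift and use the next gap at 94.5° for the last stroke, which keeps clear of the scanner.

```bash
python3 -c "
from h import *
tool([rim(48.5,.075),rim(48.5,.14)]+[rim(a,.14,.196) for a in (57,65,73,81,88)]+[rim(94.5,.14)])"
```

```text
t 9.65 pos [0.658  0.1373 0.0763] yaw 43.5 F [ 1.3 -1.3  0.9] q [-0.57  0.69  0.39  1.71 -0.34  0.81  0.74]
[[[-0.1, -1.7, 0.1], -5.0], [[-0.1, -1.7, -6.4], -5.0], [[0.2, -4.6, -6.4], -13.0], [[-0.6, -7.2, -6.4], -21.0], [[-1.8, -9.7, -6.4], -29.0], [[-3.3, -12.0, -6.4], -37.0], [[-4.8, -13.8, -6.4], -44.0], [[-7.0, -14.7, -6.4], -51.0]]
```

Request:
carry_out([
  [[-0.1,-1.7,0],-5],
  [[-0.1,-1.7,-2.5],-5],
  [[-0.1,-1.7,-6.4],-5],
  [[0.2,-4.6,-6.4],-13],
  [[-0.6,-7.2,-6.4],-21],
  [[-1.8,-9.7,-6.4],-29],
  [[-3.3,-12,-6.4],-37],
  [[-4.8,-13.8,-6.4],-44],
  [[-7,-14.7,-6.4],-51],
  [[-7,-14.7,-6.4],-51],
])

```text
t: 10.9
eef_pos: [0.5048, 0.1954, 0.1406]
tool_rot: [0.001, 0.678, 0.735, 0.001]
contact_force: [0.5, 0.1, -0.0]
gripper_width: -0.001
```

```bash
python3 -c "
from h import *
im,cal,r=state('i');print(r, 'gap',r[2]+22.5+90)
print(models.spot_in('pot_label','top')[:1],models.spot_in('scanner','top')[:1])
tool([rim(94,.075)])"
```

```text
(array([0.52170766, 0.00831164]), np.float64(0.18608200978258482), np.float64(-21.52518623385644)) gap 90.97481376614355
[{'centre': [190.8, 329.0], 'score': 0.72}] [{'centre': [132.0, 355.5], 'score': 0.91}]
t 11.05 pos [0.507  0.1961 0.1405] yaw 94.4 F [-0.1 -0.1  0.3] q [-0.65  0.4   0.2   1.98 -0.11  0.77  1.27]
[[[-0.1, 0.1, 6.6], 0.0]]
```

```bash
cat >> h.py <<'E'
def pots(im,cal,c=C):
    hsv=cv2.cvtColor(im,cv2.COLOR_RGB2HSV); m=cv2.inRange(hsv,(4,110,70),(18,255,255))
    r,q=np.where(m>0); P=proj(np.c_[q,r],.11,cal); P=P[np.hypot(*(P-c).T)<.125]
    _,lab,cen=cv2.kmeans(P.astype(np.float32),4,None,(3,50,1e-5),10,cv2.KMEANS_PP_CENTERS)
    for k in range(4):
        p=P[lab[:,0]==k]; s=least_squares(lambda v:np.hypot(p[:,0]-v[0],p[:,1]-v[1])-.033,cen[k],loss="soft_l1",f_scale=.003).x
        d=s-c; print("pot",s.round(4),"r",np.hypot(*d).round(4),"ang",np.degrees(np.arctan2(d[1],d[0])).round(1))
E
python3 -c "
from h import *
im=read_camera('top')
cal=get_calibration('top')
for n in ('top0','i'):
    print(n); pots(cv2.imread('pics/%s.png'%n)[...,::-1].copy(),cal)
# scanner head top grey corners
t=cv2.imread('pics/i.png')[90:160,320:385]; cv2.imwrite('pics/sc.png',cv2.resize(t,None,fx=8,fy=8,interpolation=cv2.INTER_CUBIC))
tool([rim(92,.075)])"
```

```text
top0
pot [0.5794 0.0529] r 0.0737 ang 37.5
pot [ 0.5677 -0.0534] r 0.0771 ang -52.8
pot [ 0.4643 -0.0339] r 0.0705 ang -143.5
pot [0.4823 0.0682] r 0.0716 ang 122.7
i
pot [ 0.5553 -0.0545] r 0.0713 ang -61.3
pot [ 0.4533 -0.0259] r 0.0757 ang -153.4
pot [0.4875 0.0722] r 0.0724 ang 117.6
pot [0.5861 0.0392] r 0.0722 ang 25.6
t 11.1 pos [0.507  0.196  0.1404] yaw 94.5 F [-0.1  0.6  0.2] q [-0.65  0.4   0.2   1.98 -0.11  0.77  1.27]
[[[-0.1, 0.7, 6.5], 2.0]]
```

View pics/sc.png

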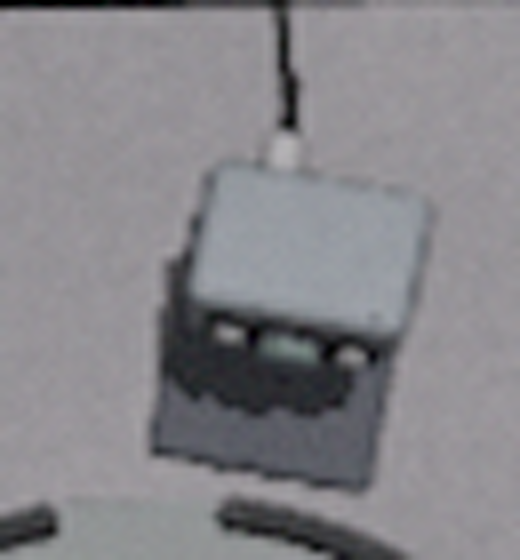

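Scanner head corners at (215,165), (430,200), (405,335) and (190,300) in the crop put its axis at about -11°. The label pot is at 25.6°, so about 37° remains. Descending.

Request:
carry_out([
  [[-0.1,0.7,2],2],
  [[-0.1,0.7,4],2],
  [[-0.1,0.7,5.5],2],
  [[-0.1,0.7,6.5],2],
  [[-0.1,0.7,6.5],2],
])

```text
t: 11.72
eef_pos: [0.5141, 0.1955, 0.0748]
tool_rot: [0.001, 0.692, 0.722, 0.001]
contact_force: [-0.1, -0.2, 0.2]
gripper_width: -0.001
```

```bash
python3 -c "
from h import *
im,cal,r=state();print(r, 'gap',r[2]+22.5+90)
tool([rim(a,.075) for a in (89,86,82.5,79,75.5,72,69,66,63.5,61.5)])"
```

```text
(array([0.52180547, 0.00789499]), np.float64(0.1858053965877112), np.float64(-21.306971590690658)) gap 91.19302840930933
t 11.78 pos [0.5145 0.1956 0.0754] yaw 92.4 F [ 0.2 -0.5  0.3] q [-0.62  0.51  0.18  2.   -0.15  0.64  1.27]
[[[-0.0, 1.0, 0.0], 3.0], [[-0.1, 2.0, 0.0], 6.0], [[-0.3, 3.1, 0.1], 10.0], [[-0.5, 4.2, 0.1], 13.0], [[-0.8, 5.3, 0.1], 17.0], [[-1.2, 6.4, 0.1], 20.0], [[-1.5, 7.3, 0.1], 23.0], [[-1.9, 8.2, 0.1], 26.0], [[-2.3, 9.0, 0.1], 29.0], [[-2.6, 9.5, 0.1], 31.0]]
```

Request:
carry_out([
  [[0,1.0,0],3],
  [[-0.1,2.0,0],6],
  [[-0.3,3.1,0.1],10],
  [[-0.5,4.2,0.1],13],
  [[-0.8,5.3,0.1],17],
  [[-1.2,6.4,0.1],20],
  [[-1.5,7.3,0.1],23],
  [[-1.9,8.2,0.1],26],
  [[-2.3,9.0,0.1],29],
  [[-2.6,9.5,0.1],31],
])

```text
t: 13.02
eef_pos: [0.6112, 0.1734, 0.0748]
tool_rot: [0.001, 0.86, 0.51, 0.002]
contact_force: [-0.6, -0.6, 1.1]
gripper_width: -0.001
```

```bash
python3 -c "
from h import *
im,cal,r=state();print(r, 'gap',r[2]+22.5)
pots(im,cal)
tool([rim(a,.075) for a in (60,58,56.5,55,53.5,52,51,50,49,48)])"
```

```text
(array([0.52157017, 0.00861216]), np.float64(0.18617478695754994), np.float64(-0.8897198706049958)) gap 21.610280129395004
pot [0.4455 0.0046] r 0.0756 ang -177.5
pot [0.5924 0.01  ] r 0.0714 ang 1.6
pot [ 0.5261 -0.0631] r 0.0713 ang -85.9
pot [0.5162 0.0807] r 0.0728 ang 93.8
t 13.07 pos [0.6117 0.173  0.0749] yaw 61.2 F [ 0.3 -1.1  0.2] q [-0.61  0.63  0.33  1.8  -0.28  0.75  0.93]
[[[-0.0, 0.4, -0.0], 1.0], [[-0.1, 1.0, -0.0], 3.0], [[-0.1, 1.5, -0.0], 5.0], [[-0.1, 2.0, -0.0], 6.0], [[-0.2, 2.5, -0.0], 8.0], [[-0.3, 3.0, -0.0], 9.0], [[-0.3, 3.3, -0.0], 10.0], [[-0.4, 3.6, 0.0], 11.0], [[-0.5, 4.0, 0.0], 12.0], [[-0.5, 4.3, 0.0], 13.0]]
```

Request:
carry_out([
  [[0,0.4,0],1],
  [[-0.1,1.0,0],3],
  [[-0.1,1.5,0],5],
  [[-0.1,2.0,0],6],
  [[-0.2,2.4,0],8],
  [[-0.2,2.8,0],9],
  [[-0.3,3.1,0],10],
  [[-0.3,3.4,0],11],
  [[-0.4,3.6,0],11],
  [[-0.4,3.6,0],11],
])

```text
t: 14.32
eef_pos: [0.6417, 0.1518, 0.0752]
tool_rot: [0.001, 0.906, 0.424, 0.003]
contact_force: [0.3, 0.4, 0.5]
gripper_width: -0.001
```

```bash
python3 -c "
from h import *
im,cal,r=state('k');print(r)
pots(im,cal)
cv2.imwrite('pics/k1.png',cv2.resize(im[80:250,270:440,::-1],None,fx=3.5,fy=3.5,interpolation=cv2.INTER_CUBIC))
tool([rim(54,.075)])"
```

```text
(array([0.52051894, 0.01149146]), np.float64(0.18788606569524238), np.float64(-11.827113361947657))
pot [0.4457 0.0203] r 0.0763 ang 170.7
pot [ 0.5115 -0.0624] r 0.0711 ang -97.7
pot [ 0.591  -0.0042] r 0.0711 ang -9.9
pot [0.5305 0.0801] r 0.0727 ang 82.5
t 14.38 pos [0.6416 0.1519 0.0751] yaw 50.2 F [ 0.1 -0.   0.2] q [-0.59  0.67  0.38  1.75 -0.33  0.78  0.82]
[[[-0.0, -1.3, 0.0], -4.0]]
```

View pics/k1.png

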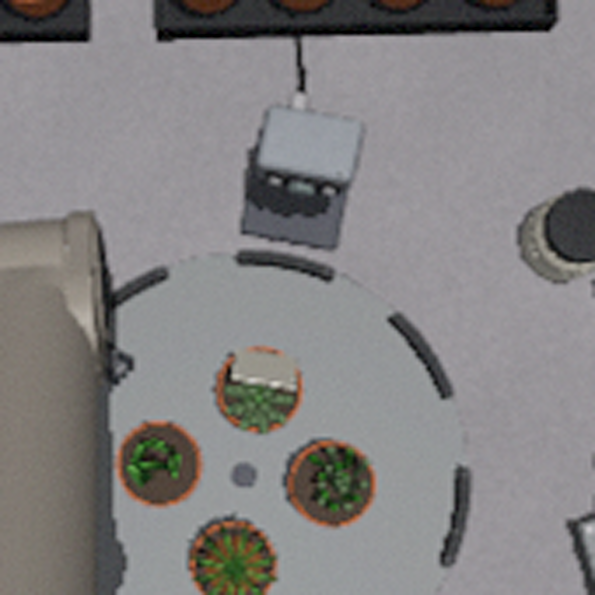

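The label pot is in front of the scanner: hub (244,475), pot (260,390) and head (310,148) are nearly in line, with the card facing the scanner. I now back off inside the gap and lift straight up.

Request:
carry_out([
  [[0,-0.6,0],-2],
  [[0,-1.3,0],-4],
  [[0,-1.3,-2],-4],
  [[0,-1.3,-6],-4],
  [[0,-1.3,-12],-4],
  [[0,-1.3,-18],-4],
  [[0,-1.3,-24],-4],
  [[0,-1.3,-30],-4],
  [[0,-1.3,-33],-4],
  [[0,-1.3,-33],-4],
])

```text
t: 15.62
eef_pos: [0.6307, 0.1597, 0.4098]
tool_rot: [0.002, 0.89, 0.455, 0.006]
contact_force: [0.2, -0.2, 0.6]
gripper_width: 0.001
```

```bash
python3 -c "
from h import *
im,cal,r=state('l');print(r)
pots(im,cal)
t=im[210:270,425:485,::-1]; cv2.imwrite('pics/bt.png',cv2.resize(t,None,fx=8,fy=8,interpolation=cv2.INTER_CUBIC))
tool([(.4434,-.3288,.40,-37),(.4434,-.3288,.15,-37)])"
```

```text
(array([0.52161166, 0.00920742]), np.float64(0.18659994423885348), np.float64(-11.941412172511384))
pot [0.5305 0.0806] r 0.0732 ang 82.5
pot [ 0.591  -0.0042] r 0.0711 ang -9.9
pot [ 0.5115 -0.0624] r 0.071 ang -97.7
pot [0.4458 0.0202] r 0.0762 ang 170.8
t 15.68 pos [0.6299 0.1598 0.4073] yaw 54.2 F [-0.4  0.5 -0.5] q [-0.69  0.35  0.49  1.43 -0.16  1.39  0.74]
[[[-50.5, 13.5, 0.5], 91.0], [[-50.7, 13.3, 25.5], 91.0]]
```

View pics/bt.png

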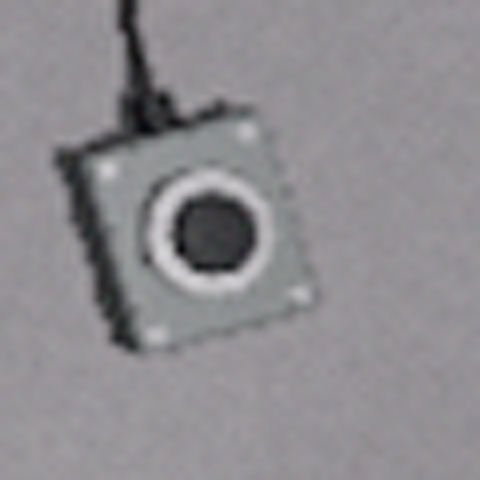

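```bash
python3 -c "
from h import *
cal=get_calibration('top'); print([proj([451.75,239],z,cal)[0].round(4) for z in (.045,.052)])"
```

```text
[array([ 0.4435, -0.33  ]), array([ 0.4438, -0.3281])]
```

Request:
carry_out([
  [[-5,1.3,0],5],
  [[-10.5,2.7,0],11],
  [[-16,4.2,0],17],
  [[-21.5,5.7,0],23],
  [[-27,7.2,0],29],
  [[-32.5,8.7,0],35],
  [[-38,10.2,0],41],
  [[-44,11.7,0],47],
  [[-50.5,13.5,0.5],51],
  [[-50.5,13.5,0.5],51],
])

```text
t: 16.92
eef_pos: [0.4395, -0.333, 0.3991]
tool_rot: [-0.0, 1.0, 0.023, 0.003]
contact_force: [1.6, 0.8, 0.6]
gripper_width: -0.003
```

```bash
python3 -c "
from h import *
tool([(.4434,-.3288,.15,4),(.4434,-.3288,.075,4)])"
```

```text
t 16.93 pos [ 0.4395 -0.333   0.3991] yaw 2.6 F [1.6 0.8 0.6] q [-0.21  0.2   0.89  1.69 -0.16  1.32  0.76]
[[[0.3, -0.4, 24.9], -1.0], [[0.2, -0.4, 32.4], -1.0]]
```

Request:
carry_out([
  [[0.3,-0.4,5],0],
  [[0.3,-0.4,11],0],
  [[0.3,-0.4,17],0],
  [[0.3,-0.4,22],0],
  [[0.3,-0.4,26],0],
  [[0.3,-0.4,29],0],
  [[0.3,-0.4,30.5],0],
  [[0.3,-0.4,31],0],
  [[0.3,-0.4,31],0],
])

```text
t: 18.05
eef_pos: [0.4447, -0.3288, 0.0897]
tool_rot: [-0.0, 1.0, 0.023, 0.004]
contact_force: [-0.4, 0.3, 1.2]
gripper_width: 0.002
```

```bash
python3 -c "
from h import *
im,cal,r=state('m');print(r)
pots(im,cal)
a=read_camera('side')[80:220,290:470,::-1]; b=read_camera('wrist')[...,::-1]
cv2.imwrite('pics/m1.png',np.hstack([cv2.resize(a,(400,312)),cv2.resize(b,(400,312))[:, :]]))
tool([(.4435,-.329,.07,3)])"
```

```text
(array([0.52102004, 0.00934198]), np.float64(0.1867222424097204), np.float64(-11.82507010925498))
pot [0.4455 0.0203] r 0.0765 ang 170.7
pot [ 0.5115 -0.0624] r 0.0711 ang -97.7
pot [ 0.5909 -0.0041] r 0.0709 ang -9.8
pot [0.5305 0.0801] r 0.0728 ang 82.5
t 18.2 pos [ 0.4449 -0.3291  0.0902] yaw 2.6 F [ 0.3  0.5 -0.1] q [ 0.03  0.57  0.65  2.01 -0.53  0.72  1.06]
[[[-0.2, -0.0, 2.0], -0.0]]
```

View pics/m1.png

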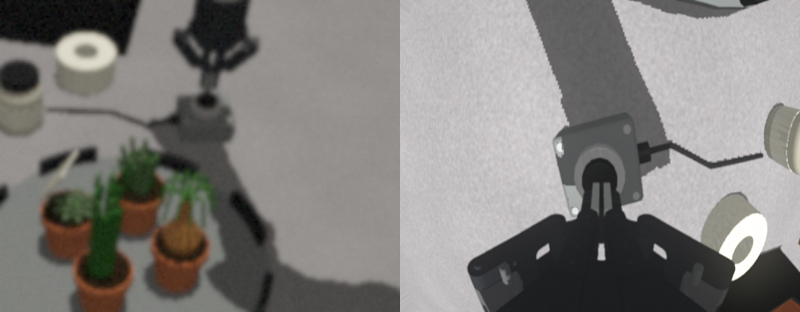

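The fingertip hangs over the black button and everything else is in place. Pressing slowly.

Request:
carry_out([
  [[-0.1,0,0.8],0],
  [[-0.1,0,1.4],0],
  [[-0.1,0,1.8],0],
  [[-0.1,0,2.2],0],
  [[-0.1,0,2.4],0],
  [[-0.1,0,2.4],0],
])

```text
t: 18.95
eef_pos: [0.4445, -0.3297, 0.0718]
tool_rot: [-0.002, 1.0, 0.022, 0.006]
contact_force: [-14.9, 16.5, 72.9]
gripper_width: 0.0
```

It bottomed out at 73 N vertical, well over the 5 N the button needs, so the press is complete. Releasing.

Request:
carry_out([
  [[0,0,0],0],
  [[0,0,-0.8],0],
  [[0,0,-2],0],
  [[0,0,-5],0],
  [[0,0,-8],0],
  [[0,0,-10],0],
  [[0,0,-10],0],
  [[0,0,-10],0],
])

```text
t: 19.95
eef_pos: [0.443, -0.3295, 0.171]
tool_rot: [-0.002, 1.0, 0.022, 0.006]
contact_force: [-0.2, 0.8, -0.2]
gripper_width: 0.004
```

```bash
python3 -c "
from h import *
im,cal,r=state('n');print(r)
pots(im,cal)
a=read_camera('side')[80:220,250:470,::-1]
cv2.imwrite('pics/n1.png',np.hstack([cv2.resize(im[60:310,180:500,::-1],(400,312)),cv2.resize(a,(400,255),interpolation=cv2.INTER_CUBIC)] if 0 else [cv2.resize(im[60:310,180:500,::-1],(400,312)),cv2.resize(a,(400,312))]))
for q in ('spray','brush','feed_jar','empty_pot','label_roll'): print(q,[d['centre'] for d in models.spot_in(q,'top')[:1]])
tool([(.44,-.33,.17,3)])"
```

```text
(array([0.5211387 , 0.00934398]), np.float64(0.18675231271267884), np.float64(-12.04344037424597))
pot [ 0.5115 -0.0624] r 0.071 ang -97.7
pot [0.4457 0.0202] r 0.0763 ang 170.8
pot [ 0.5909 -0.0041] r 0.0709 ang -9.8
pot [0.5305 0.0802] r 0.0728 ang 82.5
spray [[215.0, 196.5]]
brush [[167.2, 215.7]]
feed_jar [[144.9, 435.0]]
empty_pot [[268.0, 205.6]]
label_roll [[169.1, 478.6]]
t 20.3 pos [ 0.4431 -0.33    0.1714] yaw 2.5 F [-0.3  0.3 -0.8] q [-0.05  0.45  0.76  1.97 -0.42  0.87  0.97]
[[[-0.3, -0.0, 0.1], -1.0]]
```

View pics/n1.png

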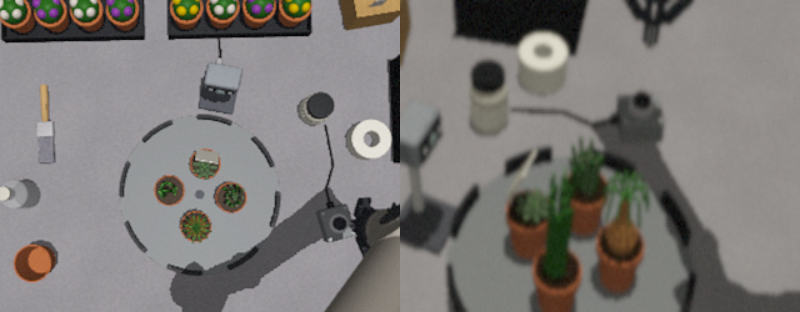

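The final view shows the pot in front of the scanner, all pots upright, the button up and the tool clear. Handing in.

```bash
python3 -c "
from station import bot
print(bot.hand_in())"
```

```text
the job is handed in; nothing more can be done
None
```

I turned the turntable about 135° clockwise with three slow fingertip pushes on the left rim. Then I pressed the scan button fully down, backed away, and handed in at about 20 s. The hand-in gives no verdict.

**Label position:** In the last pictures the labelled pot is about 2° off the scanner's line, roughly 2–3 mm against the 12 mm allowed, with its label facing the scanner. It held that angle before and after the press, so the turntable is still.

**Pots and bystanders:** All four pots stand upright on the deck. The detector found the spray, brush, jar, empty pot and label roll within about 5 pixels (about 15 mm) of their first positions, against the 30 mm allowed. I put that down mostly to detector noise, since the arm never went near them.

**Button:** The press was harder than intended. The button bottomed out earlier than I expected and the vertical force reached 73 N. That is below the 120 N wrist limit and came through the fingertips. I judged that it was fully down from this force, and that it came up again from the picture; I had no direct reading of the button itself.

**Disagreement:** The fits of the disc angle differed by 2–3° in some frames where the arm hid part of the rim. I went by the pot's own position for the final check.

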